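# Put the microscope accessories away in their drawer

## Task

Pull the accessory drawer out all the way. Lay the blue brush, the green spatula and the orange clamp flat on the bottom of the compartment lined in their own colour, each with its wide head in the compartment's wide end and its handle in the narrow end, then push the drawer fully shut. Leave the bottle, the box of pipette tips and the culture dish where they are.

Things in the scene. Friction and masses are not known exactly. Their poses are not given: they have to be found in the camera images.
- drawer_unit: White low drawer housing fixed on the table, 230 deep (x) x 186 wide (y) x 60 high, open at its front (-x face, towards the robot). Origin: centre of its underside; x points away from the robot, into the unit.
- drawer (a joint): Drawer slide in m: 0 = all the way out (towards the unit's -x), 0.21 = shut; starts partly open; light friction. The drawer's floor is 10 above the table, side walls reach 30, the 8 thick front panel reaches 56 (all above the table). Inside 200 long x 160 wide.
- drawer_handle (a point): Middle of the steel bow handle: a level round bar 10 thick, 76 long along the unit's y, 40 in front of the drawer's front panel, 34 above the table; nothing above it. Moves with the drawer.
- slot_brush (a point): Blue-lined compartment (the left one at the back of the drawer): its centre, on its floor, 10 above the table. Axes as the unit's. 120 long between grey blocks 12 high: narrow end 22 wide, finger gap 52 long in the middle, wide end 42 wide. It runs along x: narrow end towards the handle (-x), wide end at +x.
- slot_spatula (a point): Green-lined compartment (the right one at the back of the drawer): its centre, on its floor, 10 above the table. Axes as the unit's. 120 long between grey blocks 12 high: narrow end 22 wide, finger gap 52 long in the middle, wide end 42 wide. It runs along x: narrow end towards the handle (-x), wide end at +x.
- slot_clamp (a point): Orange-lined compartment (crosswise, just behind the drawer's front panel, whose inner face is 38 from this point): its centre, on its floor, 10 above the table. Axes as the unit's. 120 long between grey blocks 12 high: narrow end 22 wide, finger gap 52 long in the middle, wide end 42 wide. It runs along y: narrow end at -y (right), wide end at +y (left).
- brush: Blue-handled lens brush, 35 g. Loose, 110 long along its x, lies flat as built with its z up. Origin: middle of the length and width, on the underside; x runs from handle end (-55) to head end (+55). Handle 14 wide x 14 high from -55 to 16, steel ferrule 24 wide, then brown head 30 wide x 12 high to +55.
- spatula: Green-handled flat spatula, 40 g. Loose, 110 long along its x, lies flat as built with its z up. Origin: middle of the length and width, on the underside; x runs from handle end (-55) to head end (+55). Handle 14 wide x 14 high from -55 to 15, thin neck, then steel blade 30 wide x 4 thick from 25 to 55.
- clamp: Orange T-shaped flat stage clamp, 45 g. Loose, 110 long along its x, lies flat as built with its z up. Origin: middle of the length and width, on the underside; x runs from handle end (-55) to head end (+55). Bar 14 wide x 11 high from -55 to 38, then cross-head 34 wide x 11 high to +55.
- brush_tip (a point): Point in the brush's head, 50 along its x from its origin, 2 above its underside.
- spatula_tip (a point): Point in the spatula's blade, 50 along its x from its origin, 2 above its underside.
- clamp_tip (a point): Point in the clamp's cross-head, 50 along its x from its origin, 2 above its underside.
- bottle: Bystander: clear bottle standing on the table, 60 diameter, 140 high. Origin: centre of its underside.
- tip_box: Bystander: blue box with clear lid, 120 x 85 x 67 high. Origin: centre of its underside.
- dish: Bystander: round glass culture dish, 64 diameter, 18 high, lying on top of the drawer unit. Origin: centre of its underside.
Mind the look-alikes: they are no part of the job. What is shaped like the brush but turquoise or yellow is not meant.

How it is judged (in metres and radians):
On the way, in this order (a step that is already met when the one before it is completed fails the run):
1. the drawer is pulled all the way out (at least 195 mm of its 210 mm) (value of joint drawer below 0.015 m), for 0.2 s.
2. with the drawer still at least 165 mm out, all three parts lie flat in their own compartments, the right way round, let go and at rest (value of joint drawer below 0.045 m and x of brush in the frame of slot_brush between -0.01 and 0.01 m and y of brush in the frame of slot_brush between -0.009 and 0.009 m and z of brush in the frame of slot_brush between -0.004 and 0.004 m and x of brush_tip in the frame of slot_brush above 0.03 m and angle between each of brush, spatula, clamp's own z axis and vertical below 0.08 rad and x of spatula in the frame of slot_spatula between -0.01 and 0.01 m and y of spatula in the frame of slot_spatula between -0.009 and 0.009 m and z of spatula in the frame of slot_spatula between -0.004 and 0.004 m and x of spatula_tip in the frame of slot_spatula above 0.03 m and y of clamp in the frame of slot_clamp between -0.01 and 0.01 m and x of clamp in the frame of slot_clamp between -0.009 and 0.009 m and z of clamp in the frame of slot_clamp between -0.004 and 0.004 m and y of clamp_tip in the frame of slot_clamp above 0.03 m and linear speed of each of brush, spatula, clamp below 0.02 m/s and contact force between the fingers and brush below 0.1 N and contact force between the fingers and spatula below 0.1 N and contact force between the fingers and clamp below 0.1 N), for 0.2 s.
At the end, for the whole second after the job is handed in: Drawer shut within 6 mm; each part at rest in its colour's compartment, flat (0.08 rad) on the floor (4 mm), within 10 mm lengthwise and 9 mm crosswise of its centre, head in the wide end; bottle, tip box and dish upright, within 30 mm of their starts (value of joint drawer above 0.204 m and x of brush in the frame of slot_brush between -0.01 and 0.01 m and y of brush in the frame of slot_brush between -0.009 and 0.009 m and z of brush in the frame of slot_brush between -0.004 and 0.004 m and x of brush_tip in the frame of slot_brush above 0.03 m and angle between each of brush, spatula, clamp's own z axis and vertical below 0.08 rad and x of spatula in the frame of slot_spatula between -0.01 and 0.01 m and y of spatula in the frame of slot_spatula between -0.009 and 0.009 m and z of spatula in the frame of slot_spatula between -0.004 and 0.004 m and x of spatula_tip in the frame of slot_spatula above 0.03 m and y of clamp in the frame of slot_clamp between -0.01 and 0.01 m and x of clamp in the frame of slot_clamp between -0.009 and 0.009 m and z of clamp in the frame of slot_clamp between -0.004 and 0.004 m and y of clamp_tip in the frame of slot_clamp above 0.03 m and linear speed of each of brush, spatula, clamp below 0.02 m/s and distance of each of bottle, tip_box, dish from where it was at the start of the episode below 0.03 m and angle between each of bottle, tip_box, dish's own z axis and vertical below 0.2 rad); the robot touches nothing.
It fails at once if the bottle is pushed more than 30 mm or tipped (distance of bottle from where it was at the start of the episode above 0.03 m or angle between bottle's own z axis and vertical above 0.3 rad).
It fails at once if the box of pipette tips is pushed more than 30 mm or tipped (distance of tip_box from where it was at the start of the episode above 0.03 m or angle between tip_box's own z axis and vertical above 0.3 rad).
It fails at once if the culture dish is pushed more than 30 mm or tipped (distance of dish from where it was at the start of the episode above 0.03 m or angle between dish's own z axis and vertical above 0.3 rad).
It also fails if it takes over 72 s, if anything falls off the work surface, if the arm or the gripper's body presses on something with over 40 N, if the wrist force passes 120 N, or if a joint passes its speed limit or range.

## Robot

A 6-joint arm with a two-finger parallel gripper is mounted at the origin on the work surface. World frame = base frame: x ahead of the robot, y to its left, z up, the work surface at z = 0. Lengths are in mm, angles in rad, forces in N, time in s.
With the tool pointing down it reaches from about 250 to 725 mm from the base axis. Payload 4 kg.
Tool frame: the origin (TCP) lies midway between the tips of the shut fingers; the grasp point (between the pads) lies 19 mm behind it; z points along the fingers, y is the line along which they close (so a half turn about z gives the same grasp; the last joint's range is limited). The gripper opens to 85 mm and grips with 20 to 120 N. Pads are 22 mm wide; open, the fingers measure 114 mm over their backs; the gripper's body (76 mm by 85 mm) begins 54 mm behind the grasp point. The pads swing forward as they close: fully open they stand 13 mm farther back than shut.
Start: joints at [1.266, 0.241, 0.005, 1.335, 0, 1.571], TCP at [150.049, 476.954, 231.306] pointing down, gripper open.
Joint ranges: [-2.72, 2.72], [-1.05, 1.87], [-1.09, 1.28], [-1.99, 2.15], [-1.42, 1.44], [-3.14, 3.14]. Speed limits (rad/s): [2.79, 2.79, 3.14, 3.14, 3.14, 3.14].

## Interface

Orientations are given as [roll, pitch, yaw] about the fixed x, y, z axes, in that order (R = Rz(yaw) Ry(pitch) Rx(roll)).
In Python, from plant import get_state, get_image, close_job gives the robot as it stands. The module is installed in compiled form; this text tells all that it offers.
- The arm moves only by the tool play_rows, never from a script. Its argument "commands" is a list that holds one entry, the list of rows, each a list of 5 numbers: the finger opening in cm, from 0 to 8.54, then the shift along the tool's x, y, z in cm, then the turn about the tool's z in degrees. In form: [[[hand, dx, dy, dz, twist], ...]]. A call has 1 to 8 rows; each row shifts and turns the commanded pose from where the row before left it, along the tool's axes as they then stand; what a row does not reach is not made up. A row lasts 1/10 s, in which the tool goes at most 50 mm and 8.59 degrees, less where a joint would pass 70% of its speed; a pose out of reach is approached as far as the arm can. A call is refused whole if a number of a shift passes 5 or a number of a turn 8.59, either way. A call with a gripper value outside its range is refused whole. The fingers move at their own pace and stop on an object; "force" is the grip in N (left out, the last holds). Time passes only in rows, so rows that do not move let the fingers close. It gives the time, the measured TCP pose, the force, the opening and the grip force at its end, in the units of the state.
- get_state(): the state, without advancing time (a new reading comes with each control period).
- get_image(name): name is "scene" or "top" or "wrist"; returns a dict with "pixels" (480x640x3 uint8, red, green, blue), "range_z" (480x640 float32, mm along the optical axis (not along the pixel's ray), 0 where there is no reading), "fx", "fy", "cx", "cy" (pixels), "world_to_cam" (4x4, takes a point from world to camera coordinates). Camera axes: x right, y down, z forward; pixel columns grow to the right and rows downward; lengths in mm; the calibration is good to about 2 mm. A picture is of the moment at which its call begins.
- close_job(): hands the job in; it is judged then, once.
The state is a dict: "t": time; "joint_pos": joint angles; "dq": joint speeds; "joint_torque": joint torques, N m; "ee_pos": TCP position; "tool_rot": TCP orientation; "contact_force": force on the tool from outside, world axes, zero at the start; "ft_torque": the same for the moment, N m; "grip_width": finger opening in mm; "finger_force": force on a finger pad.
Only numpy, scipy, OpenCV 4.12 (cv2) and the standard library are available. Lean on these libraries where they do the work, as an engineer would, in place of code of your own. Each camera call takes 0.05 s, during which the arm holds its last target. There are 200 camera calls.

## Working session

There is one attempt and no reset: what is moved stays moved. The work goes in short steps, Python scripts to look and compute and a tool call to move; the robot and the scene stay as the last step left them, time stands still between calls to the robot, and variables do not carry over. Pictures are saved under pics/ and viewed, at most 12 in all, crops included, and the job is handed in when it is done.

Besides the shell and the picture viewer there is one more tool, called as name(argument=value, ...) on one line, values as JSON. play_rows: Moves the arm, as the interface text tells. Its arguments: {"type":"object","properties":{"commands":{"type":"array"},"force":{"type":"number"}},"required":["commands"]}

```bash
mkdir -p pics; cat > h.py <<'E'
import numpy as np, cv2
from plant import get_state, get_image
def snap(name,fn=None):
    im=get_image(name)
    np.savez('last_%s.npz'%name,**im)
    if fn: cv2.imwrite('pics/'+fn,im['pixels'][:,:,::-1])
    return im
def load(name): return dict(np.load('last_%s.npz'%name))
def w(im,u,v,z=None):
    M=np.linalg.inv(im['world_to_cam']);r=np.array([(u-im['cx'])/im['fx'],(v-im['cy'])/im['fy'],1.])
    if z is None:
        d=im['range_z'][int(round(v)),int(round(u))];return (M@np.r_[r*d,1])[:3]
    D=M[:3,:3]@r;o=M[:3,3];return o+D*(z-o[2])/D[2]
def px(im,p):
    c=im['world_to_cam']@np.r_[p,1];return c[0]/c[2]*im['fx']+im['cx'],c[1]/c[2]*im['fy']+im['cy']
E
python3 - <<'E'
from h import *
snap('top','top0.png');snap('scene','scene0.png')
s=get_state();print(s['t'],s['ee_pos'],s['tool_rot'])
E
```

```text
0.1 [149.86296303 476.42433516 230.50436596] [-3.13971747e+00 -4.48896959e-05  2.83681287e+00]
```

View pics/top0.png

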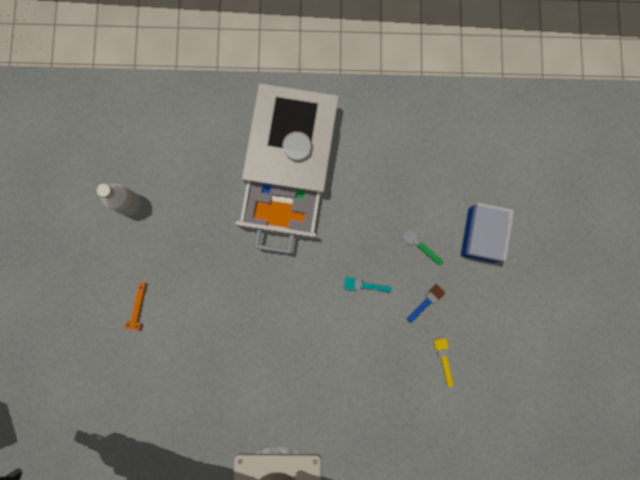

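View pics/scene0.png

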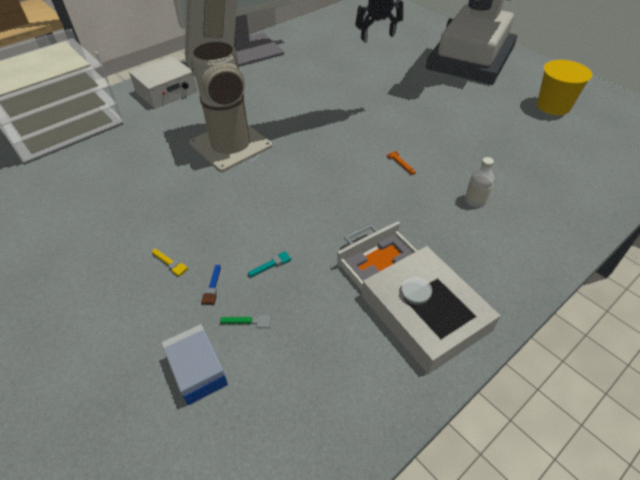

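Top view: the brush-like objects are blue/brown at (425,304), turquoise at (367,286) and yellow at (444,362). The blue one is meant. The green spatula is at (424,248), the orange clamp at (137,306), and the orange liner at (278,213) is the compartment. The drawer handle is at (276,245).

```bash
python3 - <<'E'
from h import *
im=load('top');p=im['pixels'][:,:,::-1]
a=cv2.resize(p[220:340,395:460],None,fx=5,fy=5,interpolation=2)
b=cv2.resize(p[75:265,230:345],None,fx=3.15,fy=3.15,interpolation=2)
b=cv2.resize(b,(363,600));a=a[:600]
cv2.imwrite('pics/c1.png',np.hstack([a,b]))
for n,u,v,z in [('brush tail',410,320,14),('brush head',440,289,12),('sp tail',440,262,14),('sp head',407,236,4),('cl tail',143,284,11),('cl head',134,329,11),('handleL',258,246,34),('handleR',294,250,34),('unitBL',259,86,60),('unitBR',338,96,60),('unitFL',244,180,60),('unitFR',326,192,60),('panelL',238,223,56),('panelR',316,236,56)]:
    print(n,w(im,u,v,z).round(),w(im,u,v).round())
E
```

```text
brush tail [ 397. -299.   14.] [ 397. -299.   15.]
brush head [ 469. -370.   12.] [ 469. -370.   14.]
sp tail [ 532. -371.   14.] [ 532. -371.   13.]
sp head [ 593. -296.    4.] [ 593. -297.    2.]
cl tail [470. 317.  11.] [471. 318.   9.]
cl head [368. 332.  11.] [368. 331.  13.]
handleL [560.  53.  34.] [560.  52.  41.]
handleR [552. -30.  34.] [556. -29.   3.]
unitBL [931.  58.  60.] [933.  59.  57.]
unitBR [ 911. -126.   60.] [ 939. -130.   -2.]
unitFL [707.  86.  60.] [712.  88.  43.]
unitFR [ 683. -100.   60.] [ 697. -103.   -2.]
panelL [609.  97.  56.] [610.  97.  54.]
panelR [583. -79.  56.] [590. -80.   2.]
```

View pics/c1.png

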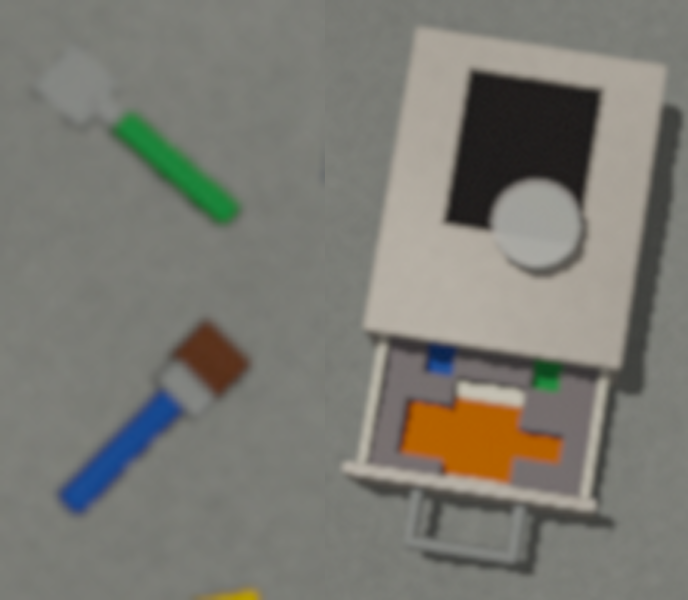

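The crop confirms the blue handle with brown head and the green spatula. The drawer is about 100 mm out. Next I'll write a planner that prints rows.

```bash
cat > plan.py <<'E'
import sys; from h import *
def plan(x,y,z,yaw,hand,step=45,start=None):
    s=get_state(); p=np.array(s['ee_pos']) if start is None else np.array(start[:3]); a=np.degrees(s['tool_rot'][2]) if start is None else start[3]
    t=np.array([x,y,z]); da=(yaw-a+90)%180-90
    n=max(int(np.ceil(np.linalg.norm(t-p)/step)),int(np.ceil(abs(da)/8.5)),1); rows=[]
    for i in range(n):
        k=n-i; d=(t-p)/k; tw=-np.round((yaw-a+90)%180-90,1)/k; tw=round(tw,1)
        c,q=np.cos(np.radians(a)),np.sin(np.radians(a)); X=np.array([c,q,0]);Y=np.array([q,-c,0])
        r=[round(v/10,2 if k<3 else 1) for v in (d@X,d@Y,-d[2])]
        p=p+10*(r[0]*X+r[1]*Y)-np.array([0,0,10*r[2]]); a-=tw; rows.append([hand]+[float(v) for v in r]+[float(tw)])
    print(n,'rows ->',p.round(1),round(a,1))
    for i in range(0,n,8): print(rows[i:i+8])
    return [*p,a]
if __name__=='__main__':
    s=get_state();print('now',round(s['t'],2),s['ee_pos'].round(1),np.degrees(s['tool_rot'][2]).round(1),'j',s['joint_pos'].round(2),'F',np.round(s['contact_force'],1),'w',round(float(s['grip_width']),1))
    st=None
    for a in sys.argv[1:]: st=plan(*map(float,a.split(',')),start=st)
E
python3 plan.py 556,11,110,82.9,3 556,11,16,82.9,3
```

```text
now 0.1 [149.9 476.4 230.5] 162.5 j [1.27 0.24 0.   1.34 0.   1.57] F [-0.1 -1.   0.8] w 85.5
14 rows -> [556.  11. 110.] 82.9
[[3.0, -3.8, -2.3, 0.9, 5.7], [3.0, -4.0, -1.9, 0.9, 5.7], [3.0, -4.1, -1.5, 0.9, 5.7], [3.0, -4.3, -1.1, 0.9, 5.7], [3.0, -4.4, -0.7, 0.8, 5.7], [3.0, -4.4, -0.2, 0.9, 5.7], [3.0, -4.4, 0.2, 0.8, 5.7], [3.0, -4.4, 0.6, 0.9, 5.7]]
[[3.0, -4.3, 1.1, 0.8, 5.7], [3.0, -4.1, 1.5, 0.9, 5.7], [3.0, -4.0, 1.9, 0.8, 5.6], [3.0, -3.7, 2.3, 0.9, 5.7], [3.0, -3.53, 2.63, 0.83, 5.6], [3.0, -3.26, 2.96, 0.82, 5.7]]
3 rows -> [556.  11.  16.] 82.9
[[3.0, -0.0, -0.0, 3.1, 0.0], [3.0, -0.0, -0.0, 3.15, 0.0], [3.0, -0.0, -0.0, 3.15, 0.0]]
```

play_rows(commands=[[[3,-3.8,-2.3,0.9,5.7],[3,-4.0,-1.9,0.9,5.7],[3,-4.1,-1.5,0.9,5.7],[3,-4.3,-1.1,0.9,5.7],[3,-4.4,-0.7,0.8,5.7],[3,-4.4,-0.2,0.9,5.7],[3,-4.4,0.2,0.8,5.7],[3,-4.4,0.6,0.9,5.7]]], force=40)

```text
t: 0.9
ee_pos: [383.1, 208.6, 160.9]
tool_rot: [-3.142, -0.0, 2.037]
contact_force: [1.2, 0.5, 0.8]
grip_width: 29.9
finger_force: 0.0
```

play_rows(commands=[[[3,-4.3,1.1,0.8,5.7],[3,-4.1,1.5,0.9,5.7],[3,-4.0,1.9,0.8,5.6],[3,-3.7,2.3,0.9,5.7],[3,-3.5,2.6,0.8,5.6],[3,-3.3,3.0,0.8,5.7],[3,0,0,0,0],[3,0,0,0,0]]])

```text
t: 1.7
ee_pos: [555.7, 10.5, 110.1]
tool_rot: [-3.139, -0.0, 1.446]
contact_force: [0.1, 0.3, -0.4]
grip_width: 30.0
finger_force: 0.0
```

```bash
python3 plan.py 556,11,110,82.9,3; python3 -c "
from h import *
snap('wrist','w1.png')"
```

```text
now 1.7 [555.7  10.5 110.1] 82.8 j [ 0.02  0.43 -0.05  1.09  0.    1.71] F [ 0.1  0.3 -0.4] w 30.0
1 rows -> [556.  11. 110.] 82.9
[[3.0, 0.05, 0.02, 0.01, -0.1]]
```

View pics/w1.png

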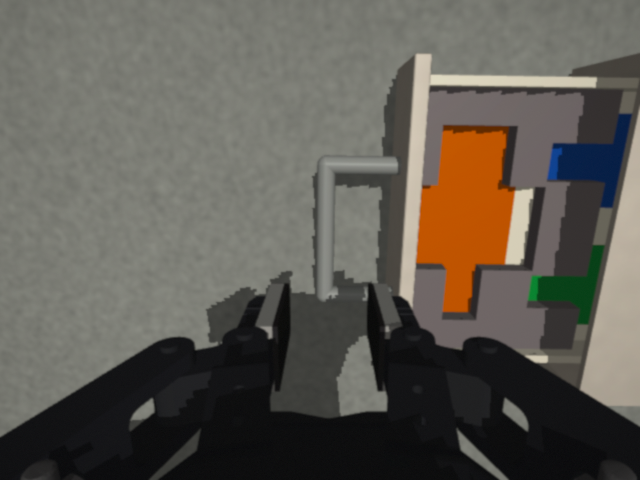

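The wrist view shows the bow bar at (325,230) between the fingers and the panel top at (410,230). I'll check those by depth.

```bash
python3 -c "
from h import *
im=load('wrist')
for n,u,v,z in [('barU',325,200,39),('barD',326,270,39),('barcornerL',325,160,39),('panelT',427,60,56),('panelB',408,270,56),('panelinner',415,270,56)]: print(n,w(im,u,v).round(1),w(im,u,v,z).round(1))
print(px(im,[556,11,16]))
"
```

```text
barU [557.7  39.1  40. ] [557.7  38.9  39. ]
barD [553.2  -1.5  39.3] [553.1  -1.6  39. ]
barcornerL [560.4  60.4  39.5] [560.4  60.3  39. ]
panelT [613.2 100.8  55.7] [613.1 100.8  56. ]
panelB [596.8  -0.   57.8] [597.1  -0.7  56. ]
panelinner [601.   -1.5  55.1] [600.8  -1.2  56. ]
(np.float64(328.3032355481396), np.float64(237.7870774699033))
```

play_rows(commands=[[[3,0,0,3.5,0],[3,0,0,3.5,0],[3,0,0,2.3,0],[0,0,0,0,0],[0,0,0,0,0],[0,0,-1,0,0],[0,0,-2,0,0],[0,0,-2,0,0]]], force=40)

```text
t: 2.55
ee_pos: [505.0, 19.5, 17.4]
tool_rot: [-3.14, -0.004, 1.449]
contact_force: [2.7, 6.8, -21.2]
grip_width: 8.5
finger_force: 40.0
```

play_rows(commands=[[[0,0,-2,0,0],[0,0,-2,0,0],[0,0,-1,0,0],[0,0,-0.3,0,0],[0,0,-0.3,0,0],[0,0,0,0,0],[0,0,0,0,0]]])

```text
t: 3.25
ee_pos: [448.3, 27.5, 17.4]
tool_rot: [-3.137, -0.006, 1.45]
contact_force: [0.4, 9.3, -21.7]
grip_width: 8.3
finger_force: 40.0
```

play_rows(commands=[[[0,0,-0.2,0,0],[0,0,-0.2,0,0],[0,0,0,0,0]]])

```text
t: 3.55
ee_pos: [444.8, 28.0, 17.4]
tool_rot: [-3.138, -0.006, 1.45]
contact_force: [1.3, 9.3, -23.0]
grip_width: 8.6
finger_force: 39.8
```

play_rows(commands=[[[0,0,-0.2,0,0],[0,0,-0.2,0,0],[0,0,0,0,0]]])

```text
t: 3.85
ee_pos: [441.6, 28.4, 17.5]
tool_rot: [-3.139, -0.006, 1.45]
contact_force: [3.4, 10.8, -25.1]
grip_width: 8.6
finger_force: 39.5
```

play_rows(commands=[[[0,0,-0.2,0,0],[0,0,-0.2,0,0],[0,0,0,0,0]]])

```text
t: 4.15
ee_pos: [441.6, 28.4, 17.6]
tool_rot: [3.137, -0.006, 1.449]
contact_force: [12.4, 7.1, -36.8]
grip_width: 8.1
finger_force: 38.6
```

play_rows(commands=[[[0,0,-0.2,0,0],[0,0,-0.2,0,0],[0,0,0,0,0]]])

```text
t: 4.45
ee_pos: [441.6, 28.2, 18.4]
tool_rot: [3.129, -0.005, 1.449]
contact_force: [18.9, 5.4, -41.3]
grip_width: 8.3
finger_force: 38.4
```

```bash
python3 plan.py; python3 -c "
from h import *
snap('top')
im=load('top');cv2.imwrite('pics/t2.png',cv2.resize(im['pixels'][170:300,220:350,::-1],None,fx=4.5,fy=4.5,interpolation=2))"
```

```text
now 4.45 [441.6  28.2  18.4] 83.0 j [ 0.06  0.34 -0.48  0.73  0.    1.75] F [ 18.9   5.4 -41.3] w 8.3
```

View pics/t2.png

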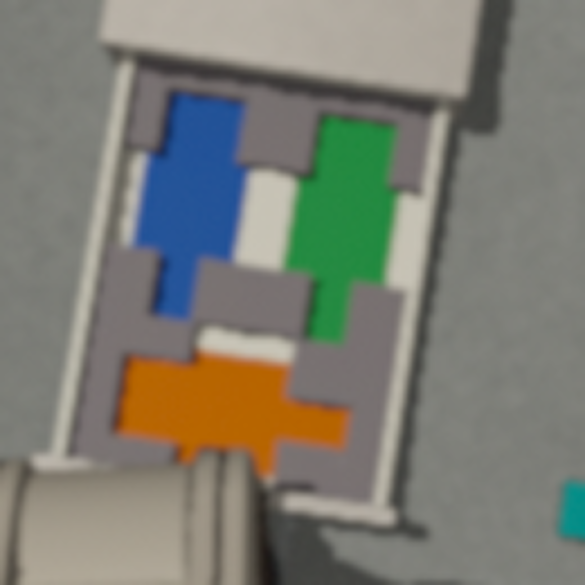

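play_rows(commands=[[[0,0,0.7,0,0],[3,0,0,0,0],[3,0,0,0,0],[3,0,0,-3,0],[3,0,0,-5,0],[3,0,0,-5,0],[3,0,0,-2,0],[3,0,0,0,0]]])

```text
t: 5.3
ee_pos: [445.3, 25.5, 174.0]
tool_rot: [3.13, -0.002, 1.447]
contact_force: [0.6, -0.3, -0.1]
grip_width: 29.8
finger_force: 0.0
```

```bash
cat > seg.py <<'E'
from h import *
im=snap('top');hsv=cv2.cvtColor(im['pixels'],cv2.COLOR_RGB2HSV)
for n,lo,hi,z in [('blue',108,125,14),('green',50,75,14),('orange',5,16,11)]:
    m=((hsv[...,0]>=lo)&(hsv[...,0]<=hi)&(hsv[...,1]>140)&(hsv[...,2]>50)).astype('uint8')
    k,l,st,_=cv2.connectedComponentsWithStats(m)
    for i in range(1,k):
        if st[i,4]<40: continue
        v,u=np.nonzero(l==i); inside=220<u.mean()<350 and v.mean()>165
        P=np.array([w(im,a,b,10 if inside else z)[:2] for a,b in zip(u,v)],np.float32)
        r=cv2.minAreaRect(P); b=cv2.boxPoints(r); c=P.mean(0)
        ang=0.5*np.degrees(np.arctan2(2*np.cov(P.T)[0,1],np.cov(P.T)[0,0]-np.cov(P.T)[1,1]))
        print(n,st[i],'mean',c.round(1),'rect c',np.round(r[0],1),'size',np.round(r[1],1),'pca',ang.round(1),'rectang',round(r[2],1))
E
python3 seg.py
python3 - <<'E'
from h import *
im=load('top')
f=lambda x,y:w(im,220+x/4.5-.5,170+y/4.5-.5,10)[:2]
for n,a,b in [('blue',(208,95),(172,318)),('green',(358,120),(328,340)),('orange',(118,395),(350,425))]:
    p,q=f(*a),f(*b);print(n,p.round(1),q.round(1),((p+q)/2).round(1),np.linalg.norm(p-q).round(1))
u=np.array([.992,-.124]);v=np.array([.124,.992])
h=np.array([441.6,28.2])
print('clamp slot pred',h+86*u)
E
```

```text
blue [251 190  23  50 708] mean [643.   47.9] rect c [637.1  48.2] size [ 48.5 115.7] pca -7.6 rectang 82.4
blue [462 207  34  55 240] mean [ 594.3 -441.5] rect c [ 588.3 -444.4] size [137.6  67.9] pca 4.3 rectang 20.9
blue [408 299  23  23 150] mean [ 419.9 -319.5] rect c [ 419.9 -319.1] size [11.3 67.7] pca -44.7 rectang 44.6
green [284 196  24  49 738] mean [632.5 -31.9] rect c [626. -31.] size [ 48.1 115.7] pca -7.7 rectang 81.6
green [419 243  23  21 128] mean [ 551.5 -347.2] rect c [ 551.1 -347.4] size [64.4 11. ] pca 49.2 rectang 49.0
orange [246 248  51  26 574] mean [534.1  20.2] rect c [529.3  23.3] size [118.2  55.2] pca 74.7 rectang 81.4
orange [125 282  21  48 365] mean [414.1 328.6] rect c [421.7 332.2] size [ 34.4 107.6] pca -9.5 rectang 86.4
orange [431 286  12  12  82] mean [ 463.9 -363.5] rect c [ 463.6 -364.1] size [24.4 16.7] pca 46.0 rectang 45.2
blue [695.3  40.9] [576.6  56.4] [636.   48.6] 119.7
green [683.4 -38.4] [566.4 -24.9] [624.9 -31.7] 117.7
orange [536.   83.2] [522.3 -37.2] [529.1  23. ] 121.2
clamp slot pred [526.912  17.536]
```

```bash
python3 plan.py 420,327,130,170.5,6
```

```text
now 5.35 [443.7  25.4 171.4] 82.9 j [ 0.06  0.16 -0.25  1.15 -0.    1.75] F [ 0.1 -0.1 -1.2] w 29.7
11 rows -> [420. 327. 130.] 170.5
[[6.0, 2.7, -0.6, 0.4, -8.0], [6.0, 2.7, -0.2, 0.4, -8.0], [6.0, 2.7, 0.2, 0.4, -8.0], [6.0, 2.7, 0.6, 0.4, -8.0], [6.0, 2.6, 1.0, 0.4, -7.9], [6.0, 2.4, 1.3, 0.4, -8.0], [6.0, 2.2, 1.6, 0.3, -7.9], [6.0, 2.0, 1.9, 0.4, -8.0]]
[[6.0, 1.7, 2.2, 0.3, -7.9], [6.0, 1.34, 2.42, 0.37, -8.0], [6.0, 0.98, 2.59, 0.37, -7.9]]
```

play_rows(commands=[[[6,2.7,-0.6,0.4,-8],[6,2.7,-0.2,0.4,-8],[6,2.7,0.2,0.4,-8],[6,2.7,0.6,0.4,-8],[6,2.6,1.0,0.4,-7.9],[6,2.4,1.3,0.4,-8],[6,2.2,1.6,0.3,-7.9],[6,2.0,1.9,0.4,-8]]])

```text
t: 6.15
ee_pos: [422.6, 244.5, 136.0]
tool_rot: [-3.139, -0.001, 2.567]
contact_force: [0.8, -0.3, -0.5]
grip_width: 59.8
finger_force: 0.0
```

play_rows(commands=[[[6,1.7,2.2,0.3,-7.9],[6,1.3,2.4,0.4,-8],[6,1.0,2.6,0.4,-7.9],[6,0,0,0,0],[6,0,0,0,0]]])

```text
t: 6.65
ee_pos: [417.4, 326.3, 125.0]
tool_rot: [-3.139, -0.002, 2.976]
contact_force: [-0.5, -1.0, 0.6]
grip_width: 59.9
finger_force: 0.0
```

```bash
python3 plan.py; python3 -c "
from h import *
snap('wrist','w2.png')"
```

```text
now 6.65 [417.4 326.3 125. ] 170.5 j [ 0.66  0.37 -0.1   1.1  -0.    0.83] F [-0.5 -1.   0.6] w 59.9
```

View pics/w2.png

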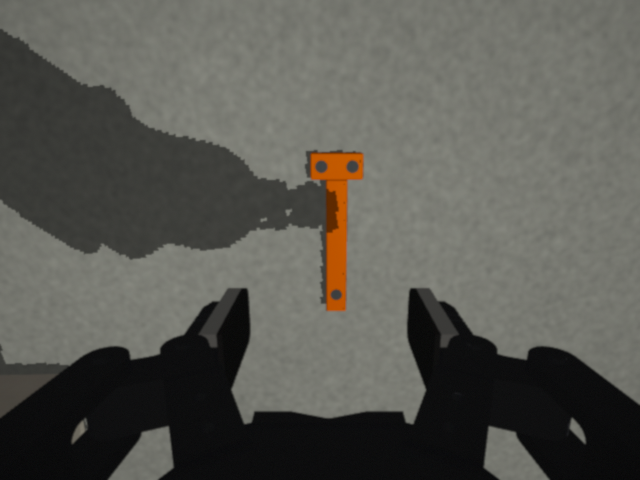

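Clamp: head edge at (337,153), tail end at (336,310), bar lined up with the image columns.

```bash
cat > ends.py <<'E'
import sys; from h import *
# usage: tail u v z head u v z
a=list(map(float,sys.argv[1:7])); im=load('wrist')
t=w(im,*a[:3])[:2];h=w(im,*a[3:])[:2];d=h-t
print('tail',t.round(1),'head',h.round(1),'mid',((t+h)/2).round(1),'len',np.linalg.norm(d).round(1),'dir',np.degrees(np.arctan2(d[1],d[0])).round(1))
E
python3 ends.py 336 310 11 337 153 11; python3 plan.py 416,328,3,170.5,6
```

```text
tail [475.6 321.7] head [367.8 339.7] mid [421.7 330.7] len 109.3 dir 170.5
now 6.7 [417.6 325.9 125.3] 170.5 j [ 0.66  0.37 -0.1   1.1  -0.    0.83] F [0.4 0.2 0.1] w 60.1
3 rows -> [416. 328.   3.] 170.5
[[6.0, 0.1, 0.1, 4.1, -0.0], [6.0, 0.05, 0.04, 4.07, -0.0], [6.0, 0.05, 0.04, 4.06, -0.0]]
```

play_rows(commands=[[[6,-0.15,0.25,4,0],[6,-0.1,0.2,4,0],[6,-0.08,0.09,3,0],[6,0,0,1.1,0],[0,0,0,0,0],[0,0,0,0,0],[0,0,0,0,0]]], force=30)

```text
t: 7.4
ee_pos: [424.1, 332.5, 7.3]
tool_rot: [3.139, 0.003, 2.976]
contact_force: [-0.1, 0.5, -0.8]
grip_width: 16.6
finger_force: 0.0
```

play_rows(commands=[[[0,0,0,0,0],[0,0,0,-3,0],[0,0,0,-5,0],[0,0,0,-3,0]]])

```text
t: 7.8
ee_pos: [423.8, 332.7, 119.3]
tool_rot: [3.138, 0.003, 2.976]
contact_force: [1.0, 0.0, 0.2]
grip_width: 13.1
finger_force: 30.2
```

```bash
python3 plan.py 529.2,23,110,82.6,0 529.2,23,15,82.6,0
```

```text
now 7.8 [423.8 332.7 119.3] 170.5 j [ 0.67  0.39 -0.09  1.09  0.    0.83] F [1.  0.  0.2] w 13.1
11 rows -> [529.2  23.  110. ] 82.6
[[0.0, -1.4, -2.6, 0.1, 8.0], [0.0, -1.8, -2.4, 0.1, 8.0], [0.0, -2.1, -2.1, 0.1, 8.0], [0.0, -2.3, -1.8, 0.1, 8.0], [0.0, -2.6, -1.5, 0.1, 8.0], [0.0, -2.8, -1.1, 0.1, 8.0], [0.0, -2.9, -0.7, 0.1, 8.0], [0.0, -3.0, -0.3, 0.1, 8.0]]
[[0.0, -3.0, 0.1, 0.0, 8.0], [0.0, -2.89, 0.49, 0.06, 8.0], [0.0, -2.79, 0.89, 0.07, 7.9]]
3 rows -> [529.2  23.   15. ] 82.6
[[0.0, -0.0, 0.0, 3.2, 0.0], [0.0, -0.0, 0.0, 3.15, 0.0], [0.0, -0.0, 0.0, 3.15, 0.0]]
```

play_rows(commands=[[[0,-1.4,-2.6,0.1,8],[0,-1.8,-2.4,0.1,8],[0,-2.1,-2.1,0.1,8],[0,-2.3,-1.8,0.1,8],[0,-2.6,-1.5,0.1,8],[0,-2.8,-1.1,0.1,8],[0,-2.9,-0.7,0.1,8],[0,-3.0,-0.3,0.1,8]]])

```text
t: 8.6
ee_pos: [500.9, 105.2, 108.3]
tool_rot: [3.14, 0.0, 1.854]
contact_force: [0.1, 0.3, -1.0]
grip_width: 12.5
finger_force: 30.2
```

play_rows(commands=[[[0,-3.0,0.1,0,8],[0,-2.9,0.5,0.1,8],[0,-2.9,0.9,0.1,7.9],[0,0,0,2,0],[0,0,0,2,0],[0,0,0,0,0],[0,0,0,0,0]]])

```text
t: 9.3
ee_pos: [528.2, 20.9, 65.9]
tool_rot: [3.142, -0.0, 1.442]
contact_force: [-0.2, 0.5, 0.3]
grip_width: 12.5
finger_force: 30.2
```

```bash
python3 plan.py 529,21,15,82.6,0; python3 -c "
from h import *
snap('wrist','w3.png')"
```

```text
now 9.3 [528.2  20.9  65.9] 82.6 j [ 0.04  0.43 -0.19  0.96  0.    1.74] F [-0.2  0.5  0.3] w 12.5
2 rows -> [529.  21.  15.] 82.6
[[0.0, 0.01, 0.04, 2.55, 0.0], [0.0, 0.01, 0.04, 2.54, 0.0]]
```

View pics/w3.png

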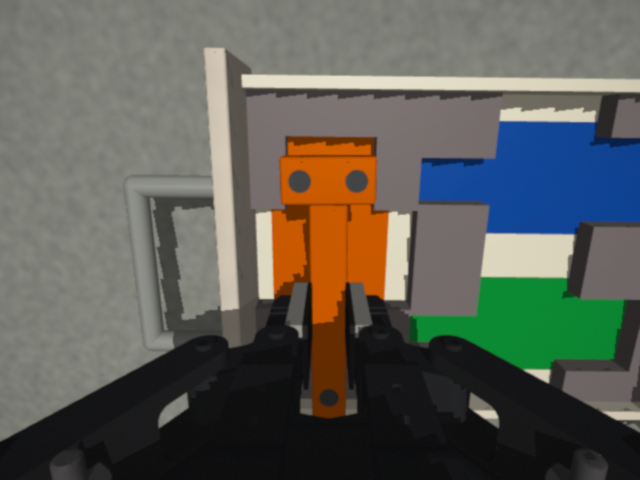

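```bash
python3 - <<'E'
from h import *
im=load('wrist');M=np.linalg.inv(im['world_to_cam']);print('cam',M[:3,3].round())
a=np.radians(-7.4);U=np.array([np.cos(a),np.sin(a)]);V=np.array([-U[1],U[0]]);S=np.array([529.2,23])
def rel(p): d=p[:2]-S; return (d@U).round(1),(d@V).round(1)
for n,u,v in [('headTL',284,160),('headTR',373,160),('headmid',328,160),('headmid2',328,195),('tailmid',328,390),('hole',328,398)]:
    p=w(im,u,v);print(n,p.round(1),rel(p))
for n,u,v in [('slotL',286,148),('slotR',376,148),('slotTop',331,137)]:
    for z in (22,10): print(n,z,rel(w(im,u,v,z)))
for n,u,v in [('blkL',275,140),('blkR',385,140),('blkT',331,125),('floor',331,148)]: print(n,w(im,u,v).round(1))
E
```

```text
cam [537.  87. 209.]
headTL [520.7  78.3  71.5] (np.float64(-15.6), np.float64(53.7))
headTR [551.2  74.2  69.2] (np.float64(15.2), np.float64(53.6))
headmid [535.6  76.3  70.6] (np.float64(-0.5), np.float64(53.7))
headmid2 [534.   64.1  69.5] (np.float64(-0.5), np.float64(41.3))
tailmid [523.9 -14.9  70.7] (np.float64(-0.4), np.float64(-38.3))
hole [523.4 -19.   70.3] (np.float64(-0.4), np.float64(-42.4))
slotL 22 (np.float64(-19.9), np.float64(55.4))
slotL 10 (np.float64(-21.2), np.float64(54.8))
slotR 22 (np.float64(21.7), np.float64(55.4))
slotR 10 (np.float64(23.1), np.float64(54.8))
slotTop 22 (np.float64(0.9), np.float64(60.3))
slotTop 10 (np.float64(1.0), np.float64(60.1))
blkL [512.2  84.7  22.4]
blkR [562.2  78.2  22.6]
blkT [538.5  88.   22.8]
floor [537.2  77.2  10.5]
```

play_rows(commands=[[[0,0,0.14,2,0],[0,0,0,1.5,0],[0,0,0,0.8,0],[0,0,0,0.4,0],[0,0,0,0.2,0],[0,0,0,0,0]]])

```text
t: 9.95
ee_pos: [530.7, 20.8, 17.4]
tool_rot: [3.139, -0.0, 1.442]
contact_force: [-0.0, -0.0, 0.2]
grip_width: 12.8
finger_force: 30.3
```

play_rows(commands=[[[3,0,0,0.05,0],[3,0,0,0,0],[3,0,0,-3,0],[3,0,0,-5,0],[3,0,0,-4,0],[3,0,0,0,0]]])

```text
t: 10.55
ee_pos: [534.2, 20.8, 142.5]
tool_rot: [3.129, -0.002, 1.442]
contact_force: [0.6, 0.4, 0.4]
grip_width: 30.0
finger_force: 0.0
```

```bash
python3 - <<'E'
from h import *
im=snap('wrist')
a=np.radians(-7.4);U=np.array([np.cos(a),np.sin(a)]);V=np.array([-U[1],U[0]]);S=np.array([529.2,23])
hsv=cv2.cvtColor(im['pixels'],cv2.COLOR_RGB2HSV)
v,u=np.nonzero((hsv[...,0]>=5)&(hsv[...,0]<=16)&(hsv[...,1]>140))
P=np.array([w(im,x,y) for x,y in zip(u,v)]);D=P[:,:2]-S;A=np.c_[D@U,D@V,P[:,2]]
A=A[(A[:,2]>18)&(A[:,2]<40)];print(len(A),np.percentile(A,[1,50,99],axis=0).round(1))
for lo,hi in [(-45,-25),(-20,0),(0,30),(42,52)]:
    B=A[(A[:,1]>lo)&(A[:,1]<hi)]
    if len(B)>20: print(lo,hi,len(B),np.percentile(B,[3,50,97],axis=0).round(1)[:,[0,2]].tolist())
E
python3 plan.py 420,-320,130,135.3,6
```

```text
3712 [[-14.  -52.9  20. ]
 [  2.3  16.1  21.9]
 [ 18.2  54.5  23.5]]
-45 -25 452 [[-4.3, 20.6], [2.5, 21.9], [9.2, 23.2]]
-20 0 566 [[-4.0, 20.6], [2.2, 21.8], [9.2, 23.1]]
0 30 923 [[-4.4, 20.6], [2.3, 21.9], [9.1, 23.2]]
42 52 628 [[-14.1, 20.4], [1.8, 21.8], [18.2, 23.3]]
now 10.6 [532.4  20.8 139.5] 82.6 j [ 0.04  0.36 -0.08  1.12 -0.    1.74] F [-0.3 -0.3 -0.6] w 29.8
8 rows -> [ 420. -320.  130.] 135.3
[[6.0, -4.4, -0.8, 0.1, -6.6], [6.0, -4.3, -1.4, 0.1, -6.6], [6.0, -4.1, -1.8, 0.1, -6.6], [6.0, -3.9, -2.3, 0.1, -6.6], [6.0, -3.5, -2.7, 0.1, -6.6], [6.0, -3.2, -3.1, 0.2, -6.6], [6.0, -2.86, -3.47, 0.13, -6.6], [6.0, -2.45, -3.79, 0.12, -6.5]]
```

play_rows(commands=[[[6,-4.4,-0.8,0.1,-6.6],[6,-4.3,-1.4,0.1,-6.6],[6,-4.1,-1.8,0.1,-6.6],[6,-3.9,-2.3,0.1,-6.6],[6,-3.5,-2.7,0.1,-6.6],[6,-3.2,-3.1,0.2,-6.6],[6,-2.9,-3.5,0.1,-6.6],[6,-2.5,-3.8,0.1,-6.5]]])

```text
t: 11.4
ee_pos: [415.7, -322.0, 125.3]
tool_rot: [-3.141, -0.003, 2.367]
contact_force: [0.9, -0.6, -0.9]
grip_width: 60.0
finger_force: 0.0
```

play_rows(commands=[[[6,0,0,0,0],[6,0,0,0,0]]])

```text
t: 11.6
ee_pos: [416.0, -321.3, 125.3]
tool_rot: [3.141, -0.003, 2.358]
contact_force: [0.4, -0.3, -0.3]
grip_width: 60.0
finger_force: 0.0
```

```bash
python3 plan.py; python3 -c "
from h import *
snap('wrist','w4.png')"
```

```text
now 11.6 [ 416.  -321.3  125.3] 135.1 j [-0.66  0.36 -0.11  1.1   0.    0.13] F [ 0.4 -0.3 -0.3] w 60.0
```

View pics/w4.png

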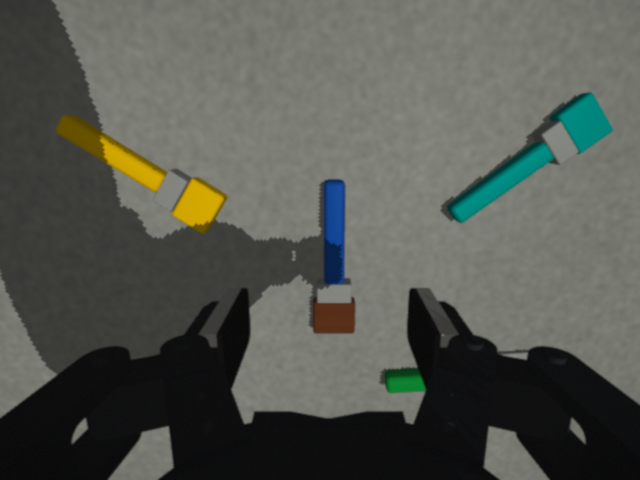

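Brush: tail at (334,179), head end at (335,333), and the blue handle with brown head is confirmed.

```bash
python3 ends.py 334 179.5 12 334.5 333 12; python3 plan.py 433,-334.5,70,135.3,6 433,-334.5,4,135.3,6
```

```text
tail [ 394.3 -294.3] head [ 473.  -371.5] mid [ 433.6 -332.9] len 110.2 dir -44.4
now 11.65 [ 416.5 -320.4  125.6] 135.3 j [-0.66  0.36 -0.11  1.1   0.    0.13] F [ 0.4 -0.3 -0.1] w 59.7
2 rows -> [ 433.1 -334.5   70. ] 135.3
[[6.0, -1.08, 0.08, 2.78, -0.0], [6.0, -1.09, 0.08, 2.78, -0.0]]
2 rows -> [ 433.1 -334.5    4. ] 135.3
[[6.0, 0.0, -0.0, 3.3, -0.0], [6.0, 0.0, -0.0, 3.3, -0.0]]
```

play_rows(commands=[[[6,-1.0,0.15,3,0],[6,-1.1,0.15,4,0],[6,0,0,3,0],[6,0,0,2.1,0],[0,0,0,0,0],[0,0,0,0,0],[0,0,0,0,0],[0,0,0,0,0]]])

```text
t: 12.45
ee_pos: [435.8, -334.2, 7.6]
tool_rot: [3.141, 0.003, 2.363]
contact_force: [-0.8, 0.4, -0.1]
grip_width: 12.7
finger_force: 31.2
```

play_rows(commands=[[[0,0,0,0,0],[0,0,0,-3,0],[0,0,0,-4,0],[0,0,0,-4,0],[0,0,0,0,0]]])

```text
t: 12.95
ee_pos: [438.0, -336.7, 122.8]
tool_rot: [3.14, 0.013, 2.362]
contact_force: [0.3, -0.4, 0.9]
grip_width: 12.8
finger_force: 31.2
```

```bash
python3 plan.py 636,48.5,115,172.6,0
```

```text
now 12.95 [ 438.  -336.7  122.8] 135.3 j [-0.66  0.4  -0.06  1.1  -0.    0.12] F [ 0.3 -0.4  0.9] w 12.8
10 rows -> [636.   48.4 115. ] 172.6
[[0.0, 1.3, 4.1, 0.1, -3.7], [0.0, 1.0, 4.2, 0.1, -3.7], [0.0, 0.8, 4.3, 0.1, -3.7], [0.0, 0.5, 4.3, 0.1, -3.7], [0.0, 0.2, 4.3, 0.1, -3.8], [0.0, -0.1, 4.3, 0.1, -3.7], [0.0, -0.4, 4.3, 0.0, -3.8], [0.0, -0.6, 4.3, 0.1, -3.7]]
[[0.0, -0.94, 4.26, 0.04, -3.8], [0.0, -1.23, 4.18, 0.04, -3.7]]
```

play_rows(commands=[[[0,1.3,4.1,0.1,-3.7],[0,1.0,4.2,0.1,-3.7],[0,0.8,4.3,0.1,-3.7],[0,0.5,4.3,0.1,-3.7],[0,0.2,4.3,0.1,-3.8],[0,-0.1,4.3,0.1,-3.7],[0,-0.4,4.3,0,-3.8],[0,-0.6,4.3,0.1,-3.7]]])

```text
t: 13.75
ee_pos: [592.8, -24.5, 108.9]
tool_rot: [-3.141, 0.001, 2.884]
contact_force: [0.3, -0.6, 0.6]
grip_width: 12.7
finger_force: 31.2
```

play_rows(commands=[[[0,-0.9,4.3,0,-3.8],[0,-1.2,4.2,0,-3.7],[0,0,0,2,0],[0,0,0,2,0],[0,0,0,0,0],[0,0,0,0,0]]])

```text
t: 14.35
ee_pos: [631.2, 52.0, 68.5]
tool_rot: [-3.141, -0.001, 3.013]
contact_force: [-1.0, -0.3, -0.3]
grip_width: 12.8
finger_force: 31.2
```

```bash
python3 plan.py 636,48.5,70,172.6,0; python3 -c "
from h import *
snap('wrist','w5.png')"
```

```text
now 14.35 [631.2  52.   68.5] 172.6 j [ 0.08  0.61  0.13  1.1  -0.    0.21] F [-1.  -0.3 -0.3] w 12.8
1 rows -> [636.   48.5  70. ] 172.6
[[0.0, -0.52, -0.29, -0.15, 0.0]]
```

View pics/w5.png

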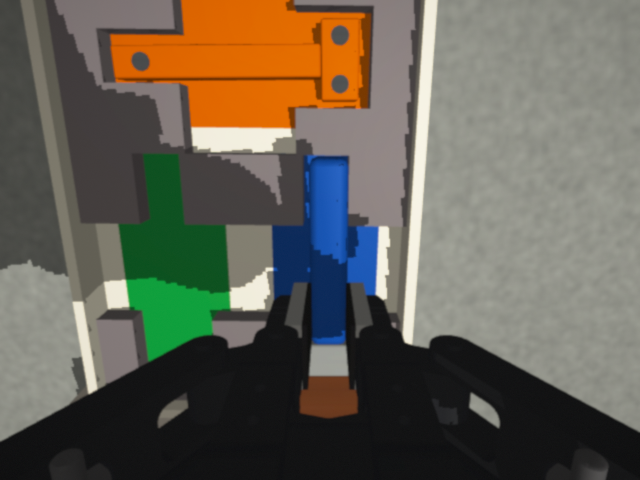

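```bash
cat > rel.py <<'E'
import sys; from h import *
im=load('wrist');a=np.radians(-7.4);U=np.array([np.cos(a),np.sin(a)]);V=np.array([-U[1],U[0]])
S=np.array({'b':[636,48.5],'g':[625.5,-31.5],'c':[529.2,23]}[sys.argv[1]])
for q in sys.argv[2:]:
    n,*c=q.split(',');p=w(im,*map(float,c));d=p[:2]-S
    print(n,p.round(1),'along U %.1f V %.1f'%(d@U,d@V))
E
python3 rel.py b tailmid,330,160 tailend,330,156,78 hL,313,200 hR,346,200 head,328,400 slotL22,304,175,22 slotL10,304,175,10 slotR22,349,175,22 slotTop22,325,155,22 slotTop10,325,155,10 wideL,300,330 blk,290,190 gapR,391,250 fing,356,290 clampHeadEnd,361,60 clL,322,60,22 cl,230,60
```

```text
tailmid [575.8  59.6  74.9] along U -61.1 V 3.2
tailend [574.2  59.8  78. ] along U -62.7 V 3.2
hL [588.7  51.9  75.1] along U -47.4 V -2.7
hR [590.2  63.4  74.6] along U -47.3 V 8.9
head [672.1  46.4  72.9] along U 36.0 V 2.6
slotL22 [585.2  46.1  22. ] along U -50.0 V -9.0
slotL10 [586.5  45.2  10. ] along U -48.7 V -9.7
slotR22 [588.   67.4  22. ] along U -50.0 V 12.5
slotTop22 [577.2  57.2  22. ] along U -59.4 V 1.1
slotTop10 [578.  57.  10.] along U -58.6 V 1.0
wideL [620.8  44.8 107.5] along U -14.6 V -5.6
blk [591.3  38.5  23.4] along U -43.0 V -15.7
gapR [631.6  85.4  10.8] along U -9.1 V 36.0
fing [622.   63.   80.5] along U -15.8 V 12.6
clampHeadEnd [536.7  79.5  10.8] along U -102.5 V 17.9
clL [536.1  61.3  22. ] along U -100.8 V -0.2
cl [530.9  20.9  22.5] along U -100.6 V -40.9
```

play_rows(commands=[[[0,-0.4,-0.14,0.5,0],[0,-0.33,0,1,0],[0,0,0,1.5,0],[0,0,0,1.2,0],[0,0,0,0.5,0],[0,0,0,0.2,0],[0,0,0,0.1,0],[0,0,0,0,0]]])

```text
t: 15.2
ee_pos: [639.2, 50.0, 19.2]
tool_rot: [3.141, 0.001, 3.013]
contact_force: [-0.5, -0.0, 0.3]
grip_width: 12.9
finger_force: 31.2
```

play_rows(commands=[[[0,0,0,0.1,0],[3,0,0,0,0],[3,0,0,0,0],[3,0,0,-3,0],[3,0,0,-5,0],[3,0,0,-4,0],[3,0,0,0,0]]])

```text
t: 15.9
ee_pos: [643.5, 50.3, 146.0]
tool_rot: [3.139, 0.014, 3.013]
contact_force: [1.0, -0.2, 0.0]
grip_width: 29.9
finger_force: 0.0
```

```bash
python3 - <<'E'
from h import *
im=snap('wrist')
a=np.radians(-7.4);U=np.array([np.cos(a),np.sin(a)]);V=np.array([-U[1],U[0]]);S=np.array([636,48.5])
hsv=cv2.cvtColor(im['pixels'],cv2.COLOR_RGB2HSV)
v,u=np.nonzero((hsv[...,0]>=105)&(hsv[...,0]<=125)&(hsv[...,1]>120))
P=np.array([w(im,x,y) for x,y in zip(u,v)]);D=P[:,:2]-S;A=np.c_[D@U,D@V,P[:,2]]
A=A[(A[:,2]>19)&(A[:,2]<40)];print(len(A),np.percentile(A,[1,50,99],axis=0).round(1))
for lo,hi in [(-55,-40),(-40,-20),(-20,0),(0,16)]:
    B=A[(A[:,0]>lo)&(A[:,0]<hi)]
    if len(B)>20: print(lo,hi,len(B),np.percentile(B,[3,50,97],axis=0).round(1)[:,1:].tolist())
E
python3 plan.py 560,-333,125,-130.8,6
```

```text
2127 [[-52.4  -4.8  21.7]
 [-20.1   2.   24.6]
 [ 16.1   8.8  26.4]]
-55 -40 432 [[-4.5, 22.0], [2.0, 24.5], [8.6, 26.1]]
-40 -20 636 [[-4.6, 22.3], [2.0, 24.7], [8.7, 25.9]]
-20 0 590 [[-4.7, 22.6], [2.0, 24.6], [8.2, 26.0]]
0 16 447 [[-4.9, 22.6], [2.1, 24.6], [8.3, 26.2]]
now 15.95 [641.7  50.2 142.5] 172.6 j [ 0.08  0.57  0.26  1.26 -0.    0.21] F [ 0.3  0.2 -0.6] w 30.0
9 rows -> [ 560. -333.  125.] 229.2
[[6.0, 0.4, -4.3, 0.2, -6.3], [6.0, 0.8, -4.3, 0.2, -6.3], [6.0, 1.3, -4.2, 0.2, -6.3], [6.0, 1.7, -4.0, 0.2, -6.3], [6.0, 2.2, -3.8, 0.2, -6.3], [6.0, 2.6, -3.5, 0.2, -6.3], [6.0, 2.9, -3.2, 0.2, -6.3], [6.0, 3.26, -2.86, 0.18, -6.2]]
[[6.0, 3.56, -2.48, 0.17, -6.3]]
```

play_rows(commands=[[[6,0.4,-4.3,0.2,-6.3],[6,0.8,-4.3,0.2,-6.3],[6,1.3,-4.2,0.2,-6.3],[6,1.7,-4,0.2,-6.3],[6,2.2,-3.8,0.2,-6.3],[6,2.6,-3.5,0.2,-6.3],[6,2.9,-3.2,0.2,-6.3],[6,3.3,-2.9,0.1,-6.2]]])

```text
t: 16.75
ee_pos: [564.5, -292.4, 120.8]
tool_rot: [3.139, -0.001, -2.388]
contact_force: [0.8, -0.6, -0.0]
grip_width: 60.2
finger_force: 0.0
```

play_rows(commands=[[[6,3.5,-2.5,0.1,-6.3],[6,0,0,0,0],[6,0,0,0,0]]])

```text
t: 17.05
ee_pos: [556.1, -334.2, 119.9]
tool_rot: [3.138, -0.0, -2.285]
contact_force: [-0.6, -0.4, 0.5]
grip_width: 60.1
finger_force: 0.0
```

```bash
python3 plan.py; python3 -c "
from h import *
snap('wrist','w6.png')"
```

```text
now 17.05 [ 556.1 -334.2  119.9] -130.9 j [-0.54  0.6   0.26  1.23  0.   -1.4 ] F [-0.6 -0.4  0.5] w 60.1
```

View pics/w6.png

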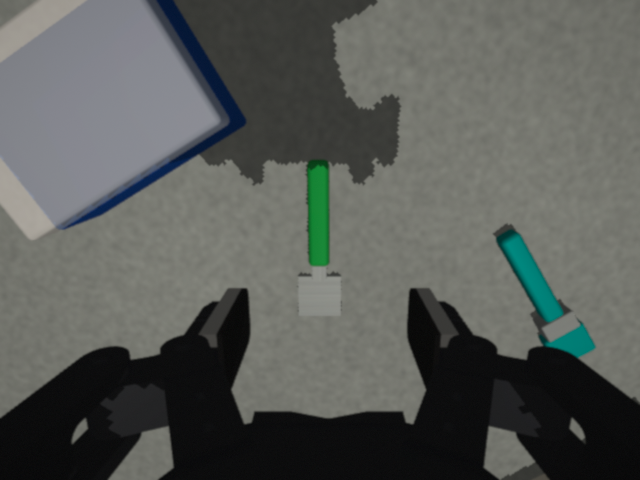

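Spatula: tail end at (318,160), blade end at (320,316). The box's nearest corner, at (245,120), is clear of the fingers.

```bash
python3 ends.py 318 160.5 10 320 316 4; python3 - <<'E'
from h import *
im=load('wrist');t=w(im,318,160.5,10);h=w(im,320,316,4);m=(t+h)/2
d=m[:2]-get_state()['ee_pos'][:2];a=np.radians(-130.9);print(d,'dx',d@[np.cos(a),np.sin(a)],'dy',d@[np.sin(a),-np.cos(a)])
E
```

```text
tail [ 530.2 -373.9] head [ 602.2 -290. ] mid [ 566.2 -332. ] len 110.6 dir 49.4
[9.64085525 1.09738673] dx -7.141724980447963 dy -6.568570007353169
```

play_rows(commands=[[[5,-0.4,-0.35,3,0],[5,-0.3,-0.3,4,0],[5,0,0,3,0],[5,0,0,1.6,0],[0,0,0,0,0],[0,0,0,0,0],[0,0,0,0,0],[0,0,0,0,0]]])

```text
t: 17.9
ee_pos: [568.3, -332.7, 7.6]
tool_rot: [-3.139, 0.001, -2.282]
contact_force: [-0.1, -0.8, -0.2]
grip_width: 12.7
finger_force: 32.7
```

play_rows(commands=[[[0,0,0,0,0],[0,0,0,-3,0],[0,0,0,-4,0],[0,0,0,-4,0],[0,0,0,0,0]]])

```text
t: 18.4
ee_pos: [571.1, -335.0, 124.2]
tool_rot: [-3.127, 0.003, -2.283]
contact_force: [0.8, -0.5, 0.2]
grip_width: 12.6
finger_force: 32.7
```

```bash
python3 plan.py 627,-31.5,112,172.6,0
```

```text
now 18.4 [ 571.1 -335.   124.2] -130.8 j [-0.53  0.61  0.29  1.23  0.   -1.39] F [ 0.8 -0.5  0.2] w 12.6
7 rows -> [627.  -31.5 112. ] -187.4
[[0.0, -3.8, 2.2, 0.2, 8.1], [0.0, -3.5, 2.7, 0.2, 8.1], [0.0, -3.0, 3.2, 0.2, 8.1], [0.0, -2.5, 3.6, 0.2, 8.1], [0.0, -2.0, 3.9, 0.1, 8.1], [0.0, -1.46, 4.21, 0.16, 8.0], [0.0, -0.85, 4.36, 0.16, 8.1]]
```

play_rows(commands=[[[0,-3.8,2.2,0.2,8.1],[0,-3.5,2.7,0.2,8.1],[0,-3.0,3.2,0.2,8.1],[0,-2.5,3.6,0.2,8.1],[0,-2.0,3.9,0.1,8.1],[0,-1.5,4.2,0.1,8.0],[0,-0.9,4.4,0.2,8.1],[0,0,0,2,0]]])

```text
t: 19.2
ee_pos: [626.9, -22.6, 86.5]
tool_rot: [3.139, 0.007, 3.018]
contact_force: [0.2, -0.2, 0.0]
grip_width: 12.4
finger_force: 32.8
```

play_rows(commands=[[[0,0,0,2,0],[0,0,0,0,0],[0,0,0,0,0]]])

```text
t: 19.5
ee_pos: [623.3, -28.7, 63.7]
tool_rot: [-3.142, -0.001, 3.013]
contact_force: [0.4, 1.2, 1.4]
grip_width: 12.8
finger_force: 32.7
```

```bash
python3 plan.py; python3 -c "
from h import *
snap('wrist','w7.png')"
```

```text
now 19.5 [623.3 -28.7  63.7] 172.6 j [-0.05  0.6   0.1   1.07  0.    0.08] F [0.4 1.2 1.4] w 12.8
```

View pics/w7.png

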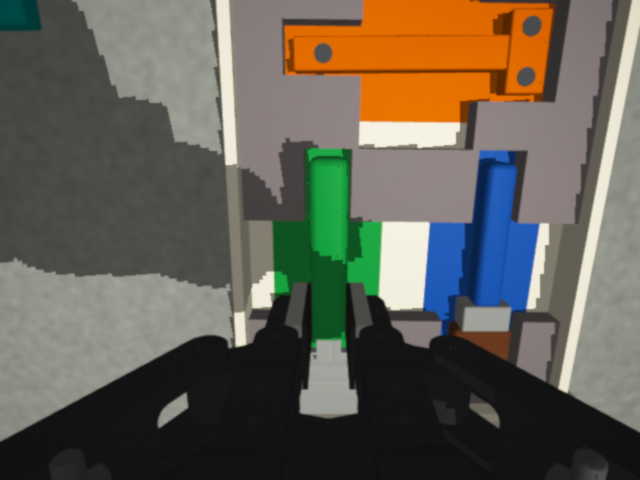

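```bash
python3 rel.py g tailtop,329,166 tailend,329,158,68 hL,313,210 hR,345,210 slotL22,306,165,22 slotL10,306,165,10 slotR22,351,165,22 slotTop22,329,150,22 slotTop10,329,150,10
```

```text
tailtop [569.7 -21.8  71.4] along U -56.6 V 2.5
tailend [567.3 -21.4  68. ] along U -59.0 V 2.5
hL [584.1 -29.2  71.5] along U -41.4 V -3.1
hR [585.6 -18.1  70.7] along U -41.2 V 8.1
slotL22 [572.4 -32.7  22. ] along U -52.5 V -8.1
slotL10 [573.4 -33.5  10. ] along U -51.4 V -8.7
slotR22 [575.1 -12.1  22. ] along U -52.5 V 12.7
slotTop22 [567.  -21.3  22. ] along U -59.3 V 2.6
slotTop10 [567.7 -21.4  10. ] along U -58.6 V 2.6
```

play_rows(commands=[[[0,-0.25,0,0.5,0],[0,-0.2,0,1,0],[0,0,0,1.3,0],[0,0,0,1.0,0],[0,0,0,0.5,0],[0,0,0,0.3,0],[0,0,0,0.1,0],[0,0,0,0,0]]])

```text
t: 20.35
ee_pos: [628.4, -29.1, 17.0]
tool_rot: [3.142, 0.001, 3.013]
contact_force: [-0.0, 1.1, -0.3]
grip_width: 12.9
finger_force: 32.8
```

play_rows(commands=[[[3,0,0,0,0],[3,0,0,0,0],[3,0,0,-3,0],[3,0,0,-5,0],[3,0,0,-4,0],[3,0,0,0,0],[3,0,0,0,0]]])

```text
t: 21.05
ee_pos: [629.2, -29.1, 138.5]
tool_rot: [3.141, 0.004, 3.013]
contact_force: [0.3, -0.5, -0.3]
grip_width: 30.1
finger_force: 0.0
```

```bash
python3 - <<'E'
from h import *
im=snap('wrist')
a=np.radians(-7.4);U=np.array([np.cos(a),np.sin(a)]);V=np.array([-U[1],U[0]])
hsv=cv2.cvtColor(im['pixels'],cv2.COLOR_RGB2HSV)
for n,S,lo,hi in [('g',[625.5,-31.5],50,75),('b',[636,48.5],105,125),('c',[529.2,23],5,16)]:
    v,u=np.nonzero((hsv[...,0]>=lo)&(hsv[...,0]<=hi)&(hsv[...,1]>120))
    P=np.array([w(im,x,y) for x,y in zip(u,v)]);D=P[:,:2]-np.array(S);A=np.c_[D@U,D@V,P[:,2]]
    A=A[(A[:,2]>18.5)&(A[:,2]<40)&(abs(A[:,0])<65)&(abs(A[:,1])<65)];print(n,len(A),np.percentile(A,[1,50,99],axis=0).round(1).tolist())
    if n!='c':
      for q in (-45,-25,-5): 
        B=A[abs(A[:,0]-q)<8]; 
        if len(B): print(q,np.median(B,0).round(1))
E
python3 plan.py 441.6,28.3,130,82.6,3 441.6,28.3,17,82.6,3
```

```text
g 2184 [[-53.3, -4.2, 21.4], [-22.1, 2.5, 24.6], [13.5, 9.5, 26.4]]
-45 [-44.9   3.   24.6]
-25 [-25.3   2.4  24.6]
-5 [-4.9  2.4 24.6]
b 2360 [[-51.7, -5.4, 19.0], [-19.1, 0.5, 24.5], [16.9, 8.3, 26.3]]
-45 [-44.8   0.5  24.4]
-25 [-25.    0.4  24.6]
-5 [-5.1  0.5 24.6]
c 5216 [[-13.2, -53.4, 19.5], [3.1, 10.4, 21.8], [19.0, 54.4, 23.5]]
now 21.1 [627.9 -29.1 136.6] 172.6 j [-0.05  0.55  0.21  1.24  0.    0.08] F [-0.3  0.4 -0.6] w 29.9
11 rows -> [441.6  28.3 130. ] 262.6
[[3.0, 1.7, 0.3, 0.1, -8.2], [3.0, 1.7, 0.5, 0.1, -8.2], [3.0, 1.6, 0.8, 0.1, -8.2], [3.0, 1.5, 1.0, 0.0, -8.2], [3.0, 1.3, 1.2, 0.1, -8.2], [3.0, 1.1, 1.4, 0.0, -8.2], [3.0, 0.9, 1.5, 0.1, -8.2], [3.0, 0.7, 1.6, 0.0, -8.2]]
[[3.0, 0.4, 1.7, 0.1, -8.1], [3.0, 0.21, 1.8, 0.03, -8.2], [3.0, -0.05, 1.8, 0.03, -8.1]]
3 rows -> [441.6  28.3  17. ] 262.6
[[3.0, 0.0, 0.0, 3.8, 0.0], [3.0, 0.0, 0.0, 3.75, 0.0], [3.0, 0.0, 0.0, 3.75, 0.0]]
```

play_rows(commands=[[[3,1.7,0.3,0.1,-8.2],[3,1.7,0.5,0.1,-8.2],[3,1.6,0.8,0.1,-8.2],[3,1.5,1.0,0,-8.2],[3,1.3,1.2,0.1,-8.2],[3,1.1,1.4,0,-8.2],[3,0.9,1.5,0.1,-8.2],[3,0.7,1.6,0,-8.2]]])

```text
t: 21.9
ee_pos: [490.5, 12.3, 129.4]
tool_rot: [3.137, -0.003, -2.119]
contact_force: [-1.3, 0.5, -0.3]
grip_width: 29.9
finger_force: 0.0
```

play_rows(commands=[[[3,0.4,1.7,0.1,-8.1],[3,0.2,1.8,0,-8.2],[3,0,1.8,0,-8.1],[3,0,0,0,0],[3,0,0,0,0]]])

```text
t: 22.4
ee_pos: [441.1, 27.8, 129.7]
tool_rot: [3.14, -0.001, -1.701]
contact_force: [-0.2, -0.5, -0.1]
grip_width: 30.5
finger_force: 0.0
```

```bash
python3 plan.py 441.6,24,17,82.6,3; python3 -c "
from h import *
im=snap('wrist')
Z=im['range_z'];M=np.linalg.inv(im['world_to_cam'])
P=np.array([w(im,u,v) for v in range(0,480,3) for u in range(0,640,3) if Z[v,u]>0])
B=P[(P[:,2]>34)&(P[:,2]<43)&(P[:,0]>410)&(P[:,0]<470)&(abs(P[:,1])<80)]
for y in range(-20,70,15):
  q=B[abs(B[:,1]-y)<5]
  if len(q): print(y,len(q),np.median(q,0).round(1))
"
```

```text
now 22.4 [441.1  27.8 129.7] -97.5 j [ 0.06  0.2  -0.32  1.05 -0.   -1.38] F [-0.2 -0.5 -0.1] w 30.5
3 rows -> [441.6  23.9  17. ] -97.4
[[3.0, 0.1, -0.0, 3.8, -0.0], [3.0, 0.14, -0.05, 3.74, -0.0], [3.0, 0.14, -0.05, 3.73, -0.1]]
-5 89 [453.8  -4.7  39.1]
10 26 [441.4   9.9  39.2]
25 25 [443.5  24.8  39.2]
40 26 [445.4  39.8  39. ]
55 25 [447.7  55.7  39.2]
```

play_rows(commands=[[[3,0,-0.2,3,0],[3,0,0,4,0],[3,0,0,3,0],[3,0,0,1.2,0],[0,0,0,0,0],[0,0,0,0,0],[0,0,0,0,0],[0,0,-0.5,0,0]]], force=40)

```text
t: 23.25
ee_pos: [446.3, 27.0, 17.8]
tool_rot: [3.137, -0.001, -1.7]
contact_force: [-2.3, -0.4, -16.3]
grip_width: 8.1
finger_force: 38.9
```

play_rows(commands=[[[0,0,-1,0,0],[0,0,-1.5,0,0],[0,0,-2,0,0],[0,0,-2,0,0],[0,0,-2,0,0],[0,0,-2,0,0],[0,0,-2,0,0],[0,0,-2,0,0]]])

```text
t: 24.05
ee_pos: [592.3, 6.5, 17.9]
tool_rot: [3.139, -0.004, -1.701]
contact_force: [-3.0, -3.6, -11.3]
grip_width: 8.1
finger_force: 39.4
```

play_rows(commands=[[[0,0,-2,0,0],[0,0,-1.5,0,0],[0,0,-0.8,0,0],[0,0,-0.4,0,0],[0,0,0,0,0],[0,0,0,0,0]]])

```text
t: 24.65
ee_pos: [640.0, -0.2, 17.9]
tool_rot: [-3.141, -0.004, -1.701]
contact_force: [0.3, -5.2, -13.6]
grip_width: 8.3
finger_force: 39.4
```

play_rows(commands=[[[0,0,-0.4,0,0],[0,0,-0.3,0,0],[0,0,-0.2,0,0],[0,0,0,0,0]]])

```text
t: 25.05
ee_pos: [648.1, -1.4, 17.9]
tool_rot: [3.14, -0.004, -1.701]
contact_force: [-1.1, -5.8, -10.9]
grip_width: 8.4
finger_force: 39.6
```

play_rows(commands=[[[0,0,-0.2,0,0],[0,0,-0.2,0,0],[0,0,0,0,0]]])

```text
t: 25.35
ee_pos: [649.5, -1.6, 17.9]
tool_rot: [3.135, -0.004, -1.701]
contact_force: [-7.3, -3.9, -6.5]
grip_width: 8.1
finger_force: 40.1
```

play_rows(commands=[[[0,0,0,0,0],[3,0,0.1,0,0],[3,0,0.1,0,0],[3,0,0,0,0],[3,0,0,-3,0],[3,0,0,-5,0],[3,0,3,-4,0],[3,0,4,0,0]]])

```text
t: 26.15
ee_pos: [587.5, 10.2, 147.3]
tool_rot: [-3.123, 0.003, -1.699]
contact_force: [0.1, 0.6, 0.5]
grip_width: 29.8
finger_force: 0.0
```

play_rows(commands=[[[3,0,5,0,0],[3,0,5,0,0],[3,0,5,0,0],[3,0,0,0,0],[3,0,0,0,0]]])

```text
t: 26.65
ee_pos: [431.9, 29.5, 140.2]
tool_rot: [-3.138, 0.001, -1.698]
contact_force: [0.8, 0.6, 0.7]
grip_width: 30.1
finger_force: 0.0
```

```bash
python3 plan.py; python3 -c "
from h import *
im=snap('wrist');snap('top')
Z=im['range_z']
P=np.array([w(im,u,v) for v in range(0,480,2) for u in range(0,640,2) if Z[v,u]>0])
B=P[(P[:,2]>35)&(P[:,2]<43)&(P[:,0]>600)&(P[:,0]<680)&(abs(P[:,1])<90)]
for y in range(-45,60,15):
  q=B[abs(B[:,1]-y)<4]
  if len(q): print(y,len(q),np.median(q,0).round(1))
a=cv2.resize(load('top')['pixels'][60:280,90:530,::-1],None,fx=1.8,fy=1.8,interpolation=2)
cv2.imwrite('pics/end.png',a)"
```

```text
now 26.65 [431.9  29.5 140.2] -97.3 j [ 0.07  0.17 -0.33  1.06  0.   -1.38] F [0.8 0.6 0.7] w 30.1
0 2 [644.4   2.7  35.9]
15 17 [647.3  15.4  36.3]
30 30 [650.   30.   37.5]
45 33 [652.8  44.7  38.9]
```

View pics/end.png

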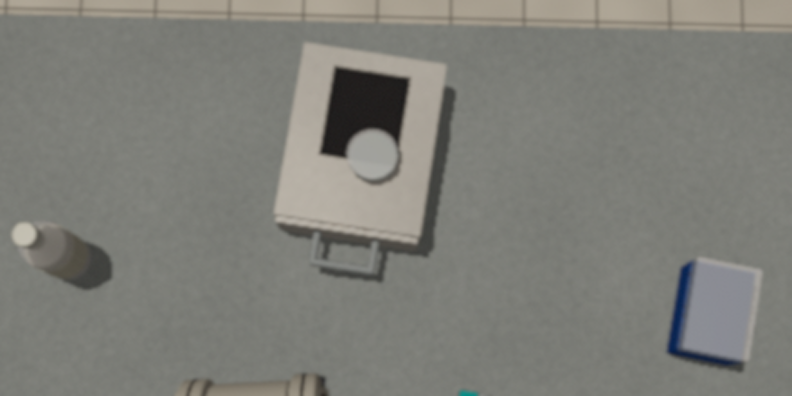

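```bash
python3 -c "
from h import *
im=load('wrist');Z=im['range_z']
P=np.array([w(im,u,v) for v in range(480) for u in range(640) if Z[v,u]>0])
for lo,hi in [(38,42),(53,58.5),(59,63)]:
 for y in (10,25,40,60):
  q=P[(P[:,2]>lo)&(P[:,2]<hi)&(P[:,0]>600)&(P[:,0]<760)&(abs(P[:,1]-y)<4)]
  if len(q): print(lo,y,len(q),np.percentile(q[:,0],[2,50,98]).round(1))
"
```

```text
38 10 1 [645.9 645.9 645.9]
38 25 29 [647.9 649.4 651.3]
38 40 83 [649.7 652.5 656. ]
```

I can't tell whether the drawer is fully shut to within a few millimetres, so I'll nudge the bar with closed fingers.

play_rows(commands=[[[0,0,-3.5,0,0],[0,0,-4.5,0,0],[0,0,-4.5,2,0],[0,0,-4.5,3,0],[0,0,0,4,0],[0,0,0,2.5,0],[0,0,0,0,0]]])

```text
t: 27.45
ee_pos: [595.6, 7.4, 21.2]
tool_rot: [3.134, -0.001, -1.7]
contact_force: [-0.5, -0.2, -0.2]
grip_width: 0.1
finger_force: 0.0
```

play_rows(commands=[[[0,0,-1,0,0],[0,0,-0.5,0,0],[0,0,-0.4,0,0],[0,0,-0.2,0,0],[0,0,-0.2,0,0],[0,0,0,0,0]]])

```text
t: 28.05
ee_pos: [620.3, 4.9, 26.6]
tool_rot: [-3.141, 0.0, -1.699]
contact_force: [-0.5, -0.5, -0.9]
grip_width: 0.0
finger_force: 0.0
```

play_rows(commands=[[[0,0,-0.4,0.2,0],[0,0,-0.3,0,0],[0,0,-0.2,0,0],[0,0,0,0,0]]])

```text
t: 28.45
ee_pos: [629.2, 3.7, 24.0]
tool_rot: [-3.141, 0.0, -1.699]
contact_force: [0.1, -0.2, 0.4]
grip_width: -0.1
finger_force: 0.0
```

play_rows(commands=[[[0,0,-0.3,0,0],[0,0,-0.2,0,0],[0,0,0,0,0]]])

```text
t: 28.75
ee_pos: [631.9, 3.3, 23.7]
tool_rot: [3.137, -0.0, -1.699]
contact_force: [-5.6, 0.8, 3.0]
grip_width: 0.1
finger_force: 2.9
```

play_rows(commands=[[[0,0,-0.2,0,0],[0,0,-0.2,0,0],[0,0,0,0,0]]])

```text
t: 29.05
ee_pos: [632.2, 3.3, 23.5]
tool_rot: [3.13, -0.0, -1.699]
contact_force: [-13.3, 1.3, 8.7]
grip_width: -0.1
finger_force: 7.4
```

Firm stop, so the drawer is shut. Backing off.

play_rows(commands=[[[0,0,1,0,0],[0,0,3,0,0],[0,0,4,-2,0],[0,0,4,-4,0],[0,0,2,-2,0],[0,0,0,0,0],[0,0,0,0,0],[0,0,0,0,0]]])

```text
t: 29.85
ee_pos: [504.3, 19.8, 98.8]
tool_rot: [-3.141, -0.0, -1.699]
contact_force: [-0.2, -0.0, -0.3]
grip_width: 0.3
finger_force: 0.0
```

```bash
python3 -c "
from plant import *
s=get_state();print(s['t'],s['ee_pos'],s['contact_force']);print(close_job())"
```

```text
29.85 [504.28381446  19.81153435  98.77384854] [-0.19146553 -0.04192078 -0.27221958]
the job is handed in; nothing more can be done
None
```

I pulled the drawer out to its stop, laid the brush, spatula and clamp flat in their own compartments the right way round, and pushed the drawer shut against its stop. I handed the job in at about 30 s; no verdict came back. The arm never went near the bottle, tip box or dish.

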